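# Slide a mounted sample puck along the rail into the green corner pocket

### The arm

A 6-joint arm with a two-finger parallel gripper is mounted at the origin on a cart in front of the work surface, level with it; the furniture and walls round the work are solid. World frame = base frame: x ahead of the robot, y to its left, z up, the work surface at z = 0. Lengths are in mm, angles in degrees, forces in N, time in s.
With the tool pointing down it reaches from about 350 to 850 mm from the base axis. Payload 8.1 kg.
Tool frame: the origin (TCP) lies midway between the tips of the shut fingers; the grasp point (between the pads) lies 19 mm behind it; z points along the fingers, y is the line along which they close (so a half turn about z gives the same grasp; the last joint's range is limited). The gripper opens to 85 mm and grips with 20 to 120 N. Pads are 22 mm wide; open, the fingers measure 114 mm over their backs; the gripper's body (76 mm by 85 mm) begins 54 mm behind the grasp point. The pads swing forward as they close: fully open they stand 13 mm farther back than shut.
Start: joints at [64.034, 7.471, 85.268, -0, 87.261, -4.893], TCP at [215.717, 559.885, 231.292] pointing down, gripper open.
Joint ranges: [-169.43, 169.43], [-51.17, 129.36], [1.28, 143.12], [-76.62, 256.62], [0, 156.53], [-152.29, 152.29]. Speed limits (degrees/s): [136.94, 136.94, 159.86, 180, 180, 180].

### API

Orientations are given as [roll, pitch, yaw] about the fixed x, y, z axes, in that order (R = Rz(yaw) Ry(pitch) Rx(roll)).
In Python, from bench import r gives the robot as it stands.
- The arm moves only by the tool step_arm, never from a script. Its arguments are lists of equal length, an entry for each row: "delta_pos": the shift along the world's x, y, z in units of 200 mm (1.0 is 200 mm), a list of three; "spin": the turn about the world's z in units of 180 degrees (1.0 is 180 degrees). In form: {"delta_pos": [[dx, dy, dz], ...], "spin": [spin, ...]}. A call has 1 to 8 rows; each row shifts and turns the commanded pose from where the row before left it; what a row does not reach is not made up. A row lasts 1/8 s, in which the tool goes at most 62.5 mm and 10.7 degrees, less where a joint would pass 70% of its speed; a pose out of reach is approached as far as the arm can. A call with a number of a shift or a turn outside -1 to 1 is refused whole. A call with a gripper value outside its range is refused whole. "gripper" is the opening, from -1 (shut) to 1 (fully open), set as the call begins (left out, the last holds). The fingers move at their own pace and stop on an object; "squeeze" is the grip in N (left out, the last holds). Time passes only in rows, so rows that do not move let the fingers close. It gives the time, the measured TCP pose, the force, the opening and the grip force at its end, in the units of the state.
- r.sense(): the state, without advancing time (a new reading comes with each control period).
- r.snapshot(name): name is "scene" or "top" or "wrist"; returns a dict with "pixels" (400x640x3 uint8, blue, green, red), "fx", "fy", "cx", "cy" (pixels), "camera_from_world" (4x4, takes a point from world to camera coordinates). Camera axes: x right, y up, looking along -z (the intrinsics and any distortion apply to the point x, -y, -z); pixel columns grow to the right and rows downward; lengths in mm; the calibration is good to about 2 mm. The wrist camera is an equidistant fisheye: a pixel r from the principal point sees the ray r / f radians off the axis. A picture is of the moment at which its call begins. There is no depth.
- r.hand_in(): hands the job in; it is judged then, once.
The state is a dict: "time": time; "joint_pos": joint angles; "qd": joint speeds; "joint_efforts": joint torques, N m; "tool_pos": TCP position; "tcp_rot": TCP orientation; "ft_force": force on the tool from outside, world axes, zero at the start; "wrist_torque": the same for the moment, N m; "finger_gap": finger opening in mm; "grip_force": force on a finger pad.
Only numpy, scipy, OpenCV 4.12 (cv2) and the standard library are available. Lean on these libraries where they do the work, as an engineer would, in place of code of your own. Each camera call takes 0.05 s, during which the arm holds its last target. There are 200 camera calls.

### The job

Using only the fingertips or the outside of the fingers, push the orange sample puck straight across the jig plate until it is pressed against the steel rail, then slide it along the rail, keeping it against the rail all the way, into the corner pocket at the end with the green tab, fully home so that it touches both the rail and the end stop. The puck stays flat on the plate: do not pick it up or tip it, and leave the other things on the table where they stand. Finish with the robot clear of the puck.

Things in the scene. Friction and masses are not known exactly. Their poses are not given: they have to be found in the camera images.
- puck: the work: an orange resin sample mount, a solid upright disc 40 mm in diameter and 18 mm high, about 60 g, with a small bright metal specimen flush in its top; loose, lying flat on the jig plate. Origin: centre of its underside
- jig: fixed, polished (slippery, friction about 0.2) jig: base plate 150 mm (its x) by 300 mm (its y), 10 mm thick; origin at the centre of its underside, at table level. +x points across the plate to the rail, which runs along y near the +x edge. Dark end stops cross both ends: inner faces at y = +135 and -135 mm, from x = 0 to 69 mm, 15 mm thick, tops at z = 26 mm
- pocket_left (a point): corner pocket at the jig's +y end: point on the plate's top under the centre of a fully home puck (jig x 35, y 115, z 10 mm). Bounded by rail, end stop and a low dark lip parallel to the rail (jig x 5 to 11 mm, from the stop inward to y = 83 mm, only 4 mm high above the plate); 44 mm wide, open to the jig's middle. Fingertips 6 mm or more above the plate pass over the lip
- pocket_right (a point): the same at the jig's -y end, mirrored (jig x 35, y -115, z 10 mm; lip from the stop inward to y = -83 mm)
- rail: the straight polished steel rail (friction about 0.2) fixed on the jig plate, 14 mm wide, 16 mm high, 268 mm long along its y. Origin: on the plate's top at the middle of the rail's working face (jig x = 55 mm, y = 0, z = 10 mm); its axes are those of the jig, so the puck touches the rail when its centre is at x = -20 mm in this frame
- green_tab: green plastic tab 36 x 12 x 5 mm lying on top of the end stop of the pocket to be filled; it is at either end of the jig (jig x = 35 mm, y = +142.5 or -142.5 mm). Origin: centre of its underside, z = 26 mm. Seated home, the puck's centre is 27.5 mm from it horizontally
- red_tab: red plastic tab, same size, on the end stop at the other end: not the pocket to use
- spare_puck: bystander: black sample mount, 40 mm disc 18 mm high, loose on the table behind the rail. Origin: centre of its underside
- vial: bystander: glass vial with blue cap, 26 mm across, 59 mm high, loose on the table behind the rail
- stopper: bystander: red rubber stopper 31 mm across, 25 mm high, loose on the table behind the rail
- beaker: bystander: small glass beaker 47 mm across, 59 mm high, loose on the table beyond the jig's +y end
- marker: bystander: marker pen with red cap, 130 x 13 x 14 mm, loose on the table beyond the jig's -y end
- lid_tin: bystander: lidded sample tin 58 mm across, 34 mm high, loose on the table beyond the jig's -y end
There are look-alikes about, which are no part of the job. There is more than one size of the puck; the one meant has the size given above.

How it is judged (in metres and radians):
On the way, in this order (a step that is already met when the one before it is completed fails the run):
1. the puck is pressed against the rail in the open middle of the jig (contact force between puck and rail above 0.3 N and y of puck in the frame of rail between -0.07 and 0.07 m), for 0.1 s.
2. the puck is home in the green pocket, against rail and end stop (horizontal distance between puck and green_tab below 0.0295 m and x of puck in the frame of rail above -0.022 m), for 0.2 s.
At the end, for the whole second after the job is handed in: The puck rests flat on the jig plate in the pocket at the green tab, at most 2 mm from the rail and 2 mm from the end stop, at rest (all of step 2 and z of puck in the frame of jig below 0.012 m and angle between puck's own z axis and vertical below 0.05 rad and linear speed of puck below 0.01 m/s); the robot touches nothing.
It fails at once if the puck is lifted more than 4 mm off the plate or pushed off it (z of puck in the frame of jig above 0.014 m or z of puck in the frame of jig below 0.006 m).
It fails at once if the puck is tipped by more than 0.2 rad (angle between puck's own z axis and vertical above 0.2 rad).
It fails at once if the puck is more than 5 mm off the rail when more than 60 mm from the middle of the rail, towards either end (x of puck in the frame of rail below -0.025 m and (y of puck in the frame of rail above 0.06 m or y of puck in the frame of rail below -0.06 m)).
It fails at once if a bystander (spare puck, vial, stopper, beaker, marker, tin) is moved by more than 15 mm (distance of any of spare_puck, vial, stopper, beaker, marker, lid_tin from where it was at the start of the episode above 0.015 m).
It also fails if it takes over 48 s, if anything falls off the work surface, if the arm or the gripper's body presses on something with over 40 N, if the wrist force passes 120 N, or if a joint passes its speed limit or range.

## Working session

There is one attempt and no reset: what is moved stays moved. The work goes in short steps, Python scripts to look and compute and a tool call to move; the robot and the scene stay as the last step left them, time stands still between calls to the robot, and variables do not carry over. Pictures are saved under pics/ and viewed, at most 10 in all, crops included, and the job is handed in when it is done.

Besides the shell and the picture viewer there is one more tool, called as a command line: name --pt "numbers of a row" for each row, then --argument value for the rest. step_arm: Moves the arm, as the interface text tells. Shifts and turns lie within -1 to 1; 1 stands for 200 mm of shift or 180 degrees of turn. Its arguments: {"type":"object","properties":{"delta_pos":{"type":"array","items":{"type":"array","items":{"type":"number","minimum":-1,"maximum":1}}},"spin":{"type":"array","items":{"type":"number","minimum":-1,"maximum":1}},"gripper":{"type":"number"},"squeeze":{"type":"number"}},"required":["delta_pos","spin"]}

```bash
mkdir -p pics; python3 - <<'E'
from bench import r
import cv2,json,numpy as np
for n in("top","scene"):
    s=r.snapshot(n);cv2.imwrite(f"pics/{n}1.png",s["pixels"]);print(n,s["fx"],s["fy"],s["cx"],s["cy"],np.round(s["camera_from_world"],4).tolist(),[k for k in s])
print(r.sense())
E
```

```text
top 414.437677889806 414.437677889806 319.6971211094049 198.2547837449936 [[0.0062, -0.9994, -0.0329, 28.0434], [0.9849, 0.0004, 0.173, -561.796], [-0.1729, -0.0335, 0.9844, -816.7143], [0.0, 0.0, 0.0, 1.0]] ['pixels', 'fx', 'fy', 'cx', 'cy', 'camera_from_world']
scene 420.54487224431506 420.54487224431506 321.2376926224403 200.600663781835 [[0.6731, -0.7395, 0.0058, -356.8058], [0.3111, 0.2903, 0.905, -205.8115], [-0.6709, -0.6074, 0.4254, -774.2945], [0.0, 0.0, 0.0, 1.0]] ['pixels', 'fx', 'fy', 'cx', 'cy', 'camera_from_world']
{'time': 0.1, 'joint_pos': array([ 6.40338519e+01,  7.51274643e+00,  8.53256478e+01,  3.83873760e-05,
        8.72611639e+01, -4.89187864e+00]), 'qd': array([-0.0528866 , -0.15116086, -0.20181054, -0.07504323, -0.02297114,
        0.02999331]), 'joint_efforts': array([ 7.31313412e-04, -5.70952570e+01, -5.01940155e+01, -2.86544746e-04,
        8.30878504e-03,  5.56414375e-05]), 'tool_pos': array([215.48813376, 559.4177151 , 230.30384391]), 'tcp_rot': array([-1.79900808e+02, -8.52808412e-03,  1.58925721e+02]), 'ft_force': array([ 0.10472404, -0.37803431, -0.7098476 ]), 'wrist_torque': array([ 0.01515869,  0.00018436, -0.0180598 ]), 'grip_force': 0.0, 'finger_gap': 85.14809195965428}
```

View pics/top1.png

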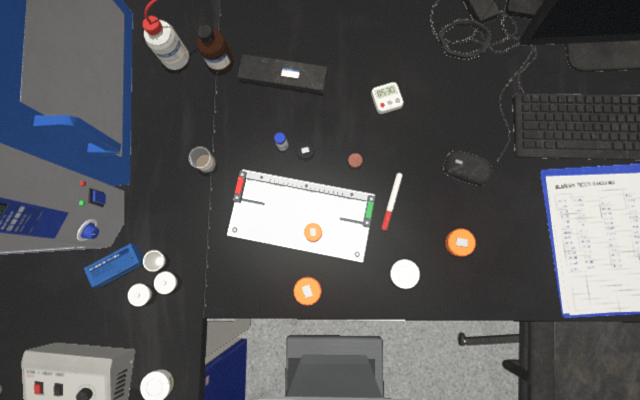

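View pics/scene1.png

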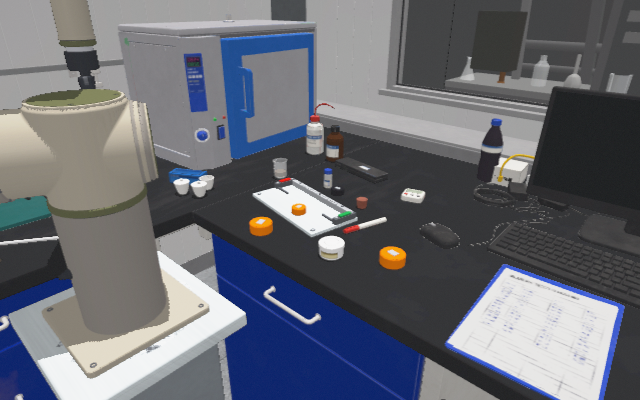

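The top view shows the jig with the rail on its far side. The green tab is at (369,210), which is the jig's -y end, and the red tab is at (239,187). The puck is at (313,232), and the larger orange look-alikes are off the jig.

```bash
cat > h.py <<'E'
import cv2,numpy as np
def unproj(s,u,v,z):
    T=s["camera_from_world"];R=T[:3,:3];c=-R.T@T[:3,3]
    d=R.T@np.array([(u-s["cx"])/s["fx"],-(v-s["cy"])/s["fy"],-1.])
    return (c+d*(z-c[2])/d[2])[:2]
def blob(s,lo,hi,box):
    x0,y0,x1,y1=box
    m=cv2.inRange(cv2.cvtColor(s["pixels"],cv2.COLOR_BGR2HSV),lo,hi)[y0:y1,x0:x1]
    p=cv2.findNonZero(m);(h,_,_)=cv2.minAreaRect(p);q=p[:,0].mean(0)
    return q+[x0,y0],np.array(h)+[x0,y0],len(p)
E
python3 - <<'E'
from bench import r
from h import *
s=r.snapshot("top")
g,g2,n=blob(s,(45,80,40),(85,255,255),(355,190,385,235));print("green",g,g2,n)
d,d2,n2=blob(s,(172,80,60),(180,255,255),(228,165,252,208));print("red",d,d2,n2)
p,p2,n3=blob(s,(5,120,120),(20,255,255),(295,215,332,248));print("puck",p,p2,n3)
G=unproj(s,*g2,30);D=unproj(s,*d2,30);P=unproj(s,*p2,24)
y=(D-G)/np.linalg.norm(D-G);x=np.array([y[1],-y[0]])
print(G,D,np.linalg.norm(D-G),P,"yaw",np.degrees(np.arctan2(x[1],x[0])))
O=(G+D)/2-35*x;print("O",O,"puck in jig",(P-O)@x,(P-O)@y)
for c in[(75,150),(75,-150),(-75,150),(-75,-150)]:
    w=np.r_[O+c[0]*x+c[1]*y,10,1];q=s["camera_from_world"]@w;print(c,s["cx"]-s["fx"]*q[0]/q[2],s["cy"]+s["fy"]*q[1]/q[2])
im=cv2.resize(s["pixels"][150:280,210:410],None,fx=4,fy=4,interpolation=cv2.INTER_CUBIC)
cv2.imwrite("pics/crop.png",im)
E
```

```text
green [368.82978723 209.89361702] [368.8731699  209.75853729] 94Traceback (most recent call last):
  File "<stdin>", line 5, in <module>
  File "h.py", line 9, in blob
    p=cv2.findNonZero(m);(h,_,_)=cv2.minAreaRect(p);q=p[:,0].mean(0)
                                 ~~~~~~~~~~~~~~~^^^
cv2.error: OpenCV(4.12.0) /io/opencv/modules/imgproc/src/convhull.cpp:143: error: (-215:Assertion failed) total >= 0 && (depth == CV_32F || depth == CV_32S) in function 'convexHull'
```

```bash
python3 - <<'E'
from bench import r
from h import *
s=r.snapshot("top")
g,g2,n=blob(s,(45,80,40),(85,255,255),(355,190,385,235));print("green",g,g2,n)
d,d2,n2=blob(s,(0,120,60),(8,255,255),(228,165,252,208));print("red",d,d2,n2)
p,p2,n3=blob(s,(5,120,120),(20,255,255),(295,215,332,248));print("puck",p,p2,n3)
G=unproj(s,*g2,30);D=unproj(s,*d2,30);P=unproj(s,*p2,24)
y=(D-G)/np.linalg.norm(D-G);x=np.array([y[1],-y[0]])
print(G,D,np.linalg.norm(D-G),P,"yaw",np.degrees(np.arctan2(x[1],x[0])))
O=(G+D)/2-35*x;print("O",O,"puck in jig",(P-O)@x,(P-O)@y)
for c in[(75,150),(75,-150),(-75,150),(-75,-150)]:
    w=np.r_[O+c[0]*x+c[1]*y,10,1];q=s["camera_from_world"]@w;print(c,s["cx"]-s["fx"]*q[0]/q[2],s["cy"]+s["fy"]*q[1]/q[2])
im=cv2.resize(s["pixels"][150:280,210:410],None,fx=4,fy=4,interpolation=cv2.INTER_CUBIC)
cv2.imwrite("pics/crop.png",im)
E
```

```text
green [368.94736842 209.77894737] [368.90449333 209.74719238] 95
red [238.83168317 184.93069307] [238.88235283 184.97058868] 101
puck [312.88043478 232.23369565] [313.  232.5] 184
[540.43368179 -73.89793786] [594.22471222 205.72982357] 284.75456083847297 [492.35864134  44.54684924] yaw -10.888779578621998
O [532.95934662  72.52755273] puck in jig -34.584076302552205 -35.1465318843666
(75, 150) 241.66120962640878 168.9097009964039
(75, -150) 374.8062457947147 193.9205485614147
(-75, 150) 226.05697335822043 234.98478096533313
(-75, -150) 362.5651414318738 262.170127133215
```

View pics/crop.png

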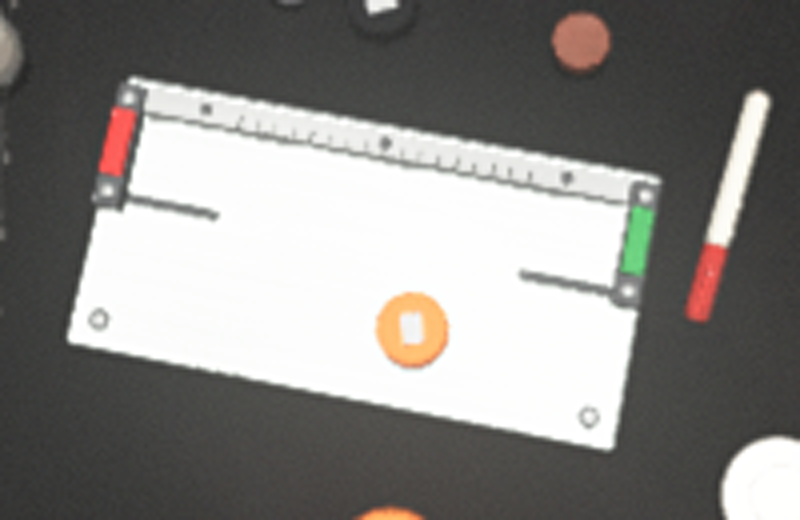

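The predicted jig corners match the picture to within 1 px. The pocket to fill is at the jig's -y end. The puck is at jig (-35,-35) and the jig yaw is -10.9°. I'm shutting the gripper and moving to the near side of the puck.

step_arm --pt "0.11 -0.25 -0.04" --pt "0.11 -0.25 -0.04" --pt "0.11 -0.25 -0.04" --pt "0.11 -0.25 -0.04" --pt "0.11 -0.25 -0.04" --pt "0.11 -0.25 -0.04" --pt "0.11 -0.25 -0.04" --pt "0.11 -0.25 -0.04" --spin '[0.007,0.007,0.007,0.007,0.007,0.007,0.007,0.008]' --gripper -1

```text
time: 1.2
tool_pos: [392.1, 158.2, 167.1]
tcp_rot: [180.0, 0.0, 169.2]
ft_force: [0.9, -0.4, 0.7]
finger_gap: 0.1
grip_force: 0.0
```

step_arm --pt "0.07 -0.131 -0.1" --pt "0.07 -0.131 -0.1" --pt "0.07 -0.131 -0.1" --pt "0.07 -0.131 -0.1" --pt "0 0 -0.15" --pt "0 0 -0.08" --pt "0 0 0" --pt "0 0 0" --spin '[0,0,0,0,0,0,0,0]'

```text
time: 2.2
tool_pos: [448.4, 55.4, 42.3]
tcp_rot: [180.0, 0.1, 169.2]
ft_force: [0.3, -0.3, -0.5]
finger_gap: -0.4
grip_force: 0.0
```

```bash
python3 - <<'E'
from bench import r
from h import *
print(r.sense()["tool_pos"])
s=r.snapshot("top")
im=cv2.resize(s["pixels"][150:300,210:410],None,fx=4,fy=4,interpolation=cv2.INTER_CUBIC)
cv2.imwrite("pics/c2.png",im)
w=r.snapshot("wrist");cv2.imwrite("pics/w2.png",w["pixels"])
E
```

```text
[448.38115056  55.4222233   42.30991321]
```

View pics/w2.png

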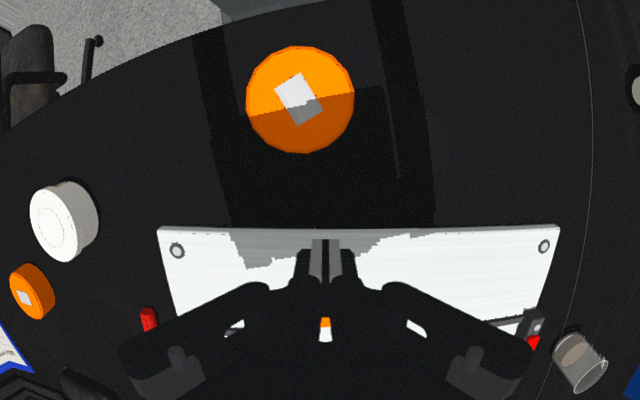

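The wrist view shows the puck at about (325,322), centred between the shut fingers. Next I lower the tool and push across the plate.

step_arm --pt "0 -0.01 -0.06" --pt "0 0 -0.052" --pt "0 0 0" --pt "0.05 -0.0096 0" --pt "0.05 -0.0096 0" --pt "0.05 -0.0096 0" --pt "0.05 -0.0096 0" --pt "0.05 -0.0096 0" --spin '[0,0,0,0,0,0,0,0]'

```text
time: 3.3
tool_pos: [498.5, 43.3, 18.9]
tcp_rot: [-180.0, 0.0, 169.2]
ft_force: [-0.1, -0.0, -0.1]
finger_gap: 0.1
grip_force: 0.1
```

```bash
cat >> h.py <<'E'
O=np.array([532.96,72.53]);a=np.radians(-10.89)
X=np.array([np.cos(a),np.sin(a)]);Y=np.array([-X[1],X[0]])
def J(p): p=np.array(p[:2])-O; return np.round([p@X,p@Y],1)
def rep(box,img=None):
    from bench import r
    t=r.sense();s=r.snapshot("top");p,p2,n=blob(s,(5,120,120),(20,255,255),box)
    print("tcp",J(t["tool_pos"]),t["tool_pos"].round(1),"puck",J(unproj(s,*p2,24)),n,"F",t["ft_force"].round(1),"Fj",(t["ft_force"][:2]@X).round(1),(t["ft_force"][:2]@Y).round(1))
    if img:
        cv2.imwrite(img,cv2.resize(s["pixels"][150:280,210:410],None,fx=4,fy=4,interpolation=cv2.INTER_CUBIC))
E
python3 -c "
from h import *
rep((285,175,362,250))"
```

```text
Traceback (most recent call last):
  File "h.py", line 16, in rep
    t=r.sense();s=r.snapshot("top");p,p2,n=blob(s,(5,120,120),(20,255,255),box)
                                           ~~~~^^^^^^^^^^^^^^^^^^^^^^^^^^^^^^^^
  File "h.py", line 9, in blob
    p=cv2.findNonZero(m);(h,_,_)=cv2.minAreaRect(p);q=p[:,0].mean(0)
                                 ~~~~~~~~~~~~~~~^^^
cv2.error: OpenCV(4.12.0) /io/opencv/modules/imgproc/src/convhull.cpp:143: error: (-215:Assertion failed) total >= 0 && (depth == CV_32F || depth == CV_32S) in function 'convexHull'
```

The arm hides the puck from the top camera, so I'll use the scene camera.

```bash
python3 - <<'E'
from bench import r
from h import *
t=r.sense();print(J(t["tool_pos"]))
s=r.snapshot("scene")
cv2.imwrite("pics/s3.png",cv2.resize(s["pixels"][150:250,230:390],None,fx=5,fy=5,interpolation=cv2.INTER_CUBIC))
E
```

```text
[-27.1 -35.2]
```

View pics/s3.png

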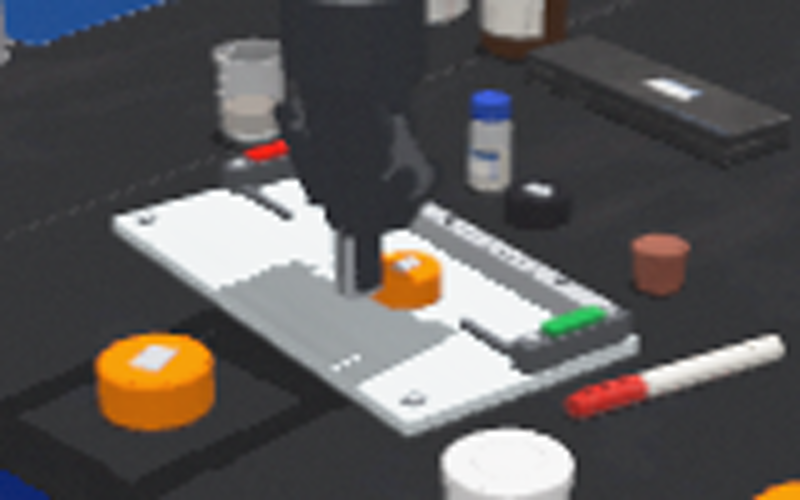

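The scene view shows the puck, near (410,280) in the crop, flat and in contact with the fingers. I continue towards the rail and slow down at the end.

step_arm --pt "0.03 -0.0058 0" --pt "0.03 -0.0058 0" --pt "0.03 -0.0058 0" --pt "0.03 -0.0058 0" --pt "0.01 -0.002 0" --pt "0.01 -0.002 0" --pt "0.005 -0.001 0" --pt "0.005 -0.001 0" --spin '[0,0,0,0,0,0,0,0]'

```text
time: 4.4
tool_pos: [527.6, 37.6, 18.9]
tcp_rot: [-180.0, -0.0, 169.2]
ft_force: [0.1, 0.7, -0.3]
finger_gap: -0.1
grip_force: 0.1
```

step_arm --pt "0.005 -0.001 0" --pt "0.005 -0.001 0" --pt "0 0 0" --spin '[0,0,0]'

```text
time: 4.78
tool_pos: [529.0, 37.4, 18.7]
tcp_rot: [-180.0, -0.1, 169.2]
ft_force: [-5.0, 1.5, 4.0]
finger_gap: 0.2
grip_force: 2.6
```

The puck touches the rail with about 5 N, at the expected place. I hold briefly, back off, go round to the +y side and turn 30° so the finger back faces the puck obliquely.

step_arm --pt "0.005 -0.001 0" --pt "0 0 0" --pt "-0.05 0.0096 0" --pt "-0.062 0.012 0" --pt "0.0142 0.0737 0" --pt "0.0142 0.0737 0" --pt "0.0142 0.0737 0" --pt "0 0 0" --spin '[0,0,0,0,0.0417,0.0417,0.0417,0.0416]'

```text
time: 5.78
tool_pos: [516.6, 86.6, 19.0]
tcp_rot: [-180.0, 0.0, -160.5]
ft_force: [-0.7, -0.4, 0.7]
finger_gap: 0.4
grip_force: 0.0
```

```bash
python3 - <<'E'
from bench import r
from h import *
t=r.sense();print(J(t["tool_pos"]),t["tool_pos"],t["tcp_rot"],t["ft_force"])
s=r.snapshot("scene")
p,p2,n=blob(s,(5,120,120),(20,255,255),(295,185,345,215));print(p,p2,n,"puck scene",J(unproj(s,*p2,20)))
cv2.imwrite("pics/s4.png",cv2.resize(s["pixels"][150:250,230:390],None,fx=5,fy=5,interpolation=cv2.INTER_CUBIC))
E
```

```text
[-18.8  10.7] [516.56674415  86.59602774  19.0037262 ] [-1.79998169e+02  4.56459601e-02 -1.60492940e+02] [-0.68880177 -0.44050258  0.7337623 ]
[319.41666667 202.85606061] [319.5 202.5] 132 puck scene [ 31.7 -35.8]
```

View pics/s4.png

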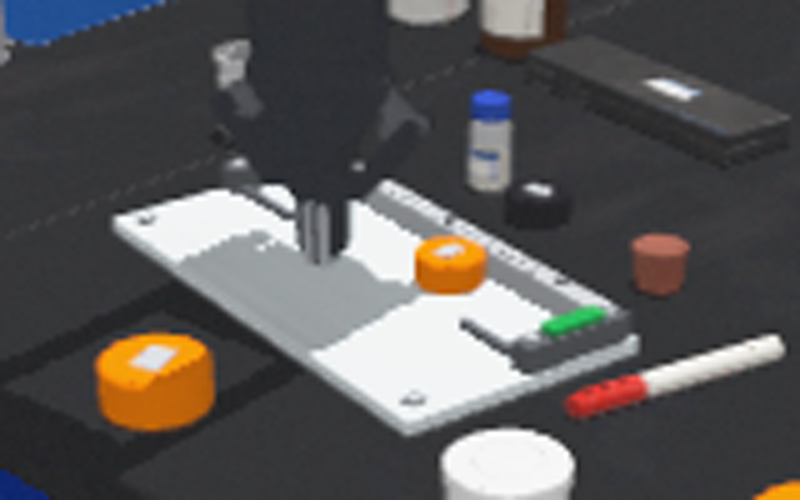

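The scene view shows the puck against the rail at about (450,265) in the crop, flat. The finger is on its +y side, ready for the oblique push.

step_arm --pt "0.0563 -0.0188 0" --pt "0.0563 -0.0188 0" --pt "0.0563 -0.0188 0" --pt "-0.0057 -0.0295 0" --pt "-0.0057 -0.0295 0" --pt "-0.0057 -0.0295 0" --pt "-0.0057 -0.0295 0" --pt "-0.0057 -0.0295 0" --spin '[0,0,0,0,0,0,0,0]'

```text
time: 6.82
tool_pos: [544.7, 44.4, 18.9]
tcp_rot: [180.0, -0.0, -160.8]
ft_force: [-1.3, 1.3, 0.2]
finger_gap: 0.0
grip_force: 0.2
```

```bash
cat > st.py <<'E'
from bench import r
from h import *
t=r.sense();f=t["ft_force"];print(J(t["tool_pos"]),t["tool_pos"].round(1),"Fj",round(f[:2]@X,1),round(f[:2]@Y,1),round(f[2],1))
s=r.snapshot("scene")
p,p2,n=blob(s,(5,120,120),(20,255,255),(295,185,349,225));print(n,"puck scene",J(unproj(s,*p2,20)))
E
python3 st.py
```

```text
[ 16.8 -25.4] [544.7  44.4  18.9] Fj -1.6 1.0 0.2
140 puck scene [ 31.8 -51.6]
```

The puck still tracks the rail. Continuing.

step_arm --pt "-0.0055 -0.0295 0" --pt "-0.0055 -0.0295 0" --pt "-0.0055 -0.0295 0" --pt "-0.0055 -0.0295 0" --pt "-0.0055 -0.0295 0" --pt "-0.0055 -0.0295 0" --pt "-0.0055 -0.0295 0" --spin '[0,0,0,0,0,0,0]'

```text
time: 7.75
tool_pos: [537.2, 3.1, 18.9]
tcp_rot: [-180.0, 0.0, -160.8]
ft_force: [-1.1, 0.8, -0.4]
finger_gap: 0.1
grip_force: 0.4
```

```bash
python3 st.py
```

```text
[ 17.2 -67.4] [537.2   3.1  18.9] Fj -1.3 0.5 -0.4
142 puck scene [ 31.1 -96.5]
```

step_arm --pt "-0.0035 -0.018 0" --pt "-0.0035 -0.018 0" --pt "-0.0035 -0.018 0" --pt "-0.0015 -0.008 0" --pt "-0.0015 -0.008 0" --pt "-0.0015 -0.008 0" --spin '[0,0,0,0,0,0]'

```text
time: 8.55
tool_pos: [534.2, -12.1, 18.9]
tcp_rot: [180.0, 0.0, -160.8]
ft_force: [-0.7, 0.9, 0.3]
finger_gap: -0.0
grip_force: 0.2
```

```bash
python3 st.py
```

```text
[ 17.2 -82.9] [534.2 -12.1  18.9] Fj -0.9 0.8 0.3
107 puck scene [  32.  -108.1]
```

step_arm --pt "-0.001 -0.005 0" --pt "-0.001 -0.005 0" --pt "-0.001 -0.005 0" --pt "0 0 0" --spin '[0,0,0,0]'

```text
time: 9.1
tool_pos: [533.6, -15.2, 18.9]
tcp_rot: [-180.0, -0.0, -160.8]
ft_force: [-0.3, -0.6, 0.2]
finger_gap: 0.2
grip_force: 0.1
```

step_arm --pt "-0.001 -0.005 0" --pt "-0.001 -0.005 0" --pt "0 0 0" --spin '[0,0,0]'

```text
time: 9.48
tool_pos: [533.2, -17.0, 18.9]
tcp_rot: [180.0, 0.0, -160.8]
ft_force: [-0.4, 1.2, -0.2]
finger_gap: -0.1
grip_force: 0.6
```

step_arm --pt "-0.001 -0.005 0" --pt "0 0 0" --spin '[0,0]'

```text
time: 9.72
tool_pos: [532.9, -17.4, 18.9]
tcp_rot: [179.9, 0.0, -160.8]
ft_force: [0.0, 5.6, 1.2]
finger_gap: 0.0
grip_force: 2.4
```

step_arm --pt "0.005 -0.001 0" --pt "0 0 0" --pt "0 0 0" --spin '[0,0,0]'

```text
time: 10.1
tool_pos: [533.5, -17.3, 18.7]
tcp_rot: [179.9, -0.0, -160.8]
ft_force: [-2.0, 5.9, 1.9]
finger_gap: 0.1
grip_force: 3.4
```

The puck is pressed into the corner. I retreat along the contact normal, then go up and away.

step_arm --pt "-0.0033 0.0095 0" --pt "-0.0131 0.0378 0" --pt "-0.033 0.0945 0" --pt "-0.033 0.0945 0" --pt "-0.1 0.1 0.2" --pt "-0.1 0.2 0.25" --pt "-0.1 0.25 0.2" --pt "0 0.25 0.1" --spin '[0,0,0,0,0,0,0,0]'

```text
time: 11.1
tool_pos: [459.5, 185.2, 165.5]
tcp_rot: [-180.0, 0.2, -160.8]
ft_force: [2.2, 0.3, -0.3]
finger_gap: 0.3
grip_force: 0.0
```

step_arm --pt "-0.05 0.25 0" --pt "-0.05 0.25 0" --pt "0 0 0" --spin '[0,0,0]'

```text
time: 11.48
tool_pos: [438.1, 286.7, 162.7]
tcp_rot: [179.9, 0.0, -160.5]
ft_force: [-0.1, -0.7, -0.3]
finger_gap: -0.0
grip_force: 0.0
```

```bash
python3 st.py; python3 -c "
from h import *
rep((315,175,372,240),'pics/end.png')"
```

```text
[-133.6  192.4] [438.1 286.7 162.7] Fj 0.1 -0.7 -0.3
85 puck scene [  36.5 -103.4]
tcp [-132.7  190.8] [438.6 284.9 162.5] puck [  35.7 -115.9] 205 F [ 0.3 -0.9 -0.5] Fj 0.4 -0.8
```

View pics/end.png

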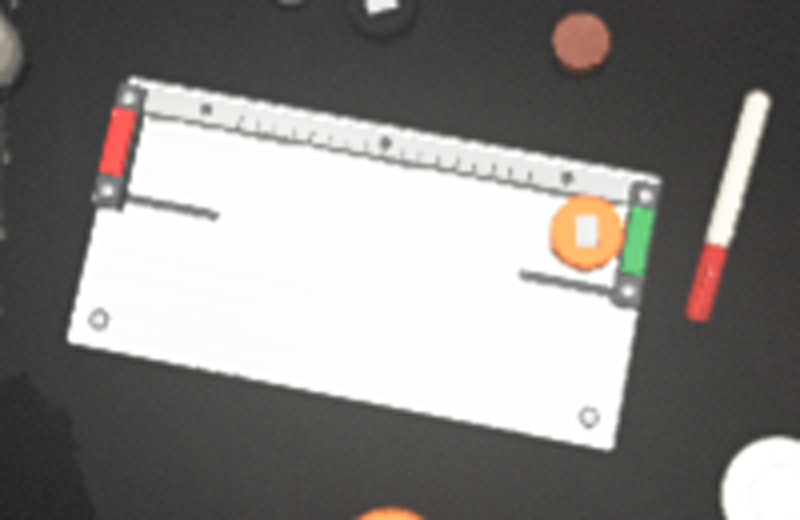

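The puck is at (586,232) in the crop, touching both the rail and the green-tab stop. It measures jig (35.7, -115.9) against a target of (35, -115). The bystanders visible in this crop haven't moved. Handing in.

```bash
python3 -c "
from bench import r
print(r.hand_in())"
```

```text
the job is handed in; nothing more can be done
None
```

I pushed the puck to the rail and slid it along into the green-tab pocket. The last top view shows it against both the rail and the end stop, and I handed the job in with the arm clear; `hand_in()` returned no verdict.

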